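# Proof-load a reglued rack peg with a spring balance

## Robot

A 6-joint arm with a two-finger parallel gripper is mounted at the origin on the work surface. World frame = base frame: x ahead of the robot, y to its left, z up, the work surface at z = 0. Lengths are in m, angles in rad, forces in N, time in s.
With the tool pointing down it reaches from about 0.325 to 0.75 m from the base axis. Payload 7.6 kg.
Tool frame: the origin (TCP) lies on the centre line of the jaws, within the pads' length; the fingertips stand robot.nose_length ahead of it and the grasp point (between the pads) lies 6 mm ahead of it (robot.nose_length is the distance from the TCP to the fingertips, in m); z points along the fingers, y is the direction in which the jaws open and shut (so a half turn about z gives the same grasp; the last joint's range is limited). The gripper opens to 85 mm and grips with 20 to 120 N. Pads are 22 mm wide; open, the fingers measure 114 mm over their backs; the gripper's body (76 mm by 85 mm) begins 54 mm behind the grasp point. The pads swing forward as they close: fully open they stand 13 mm farther back than shut.
Start: joints at [-1.388, 0.052, 1.401, -0, 1.689, -0.07], TCP at [0.131, -0.508, 0.219] pointing down, gripper open.
Joint ranges: [-2.9, 2.9], [-0.91, 2.17], [0.12, 2.37], [-1.06, 4.2], [0.26, 2.73], [-2.93, 2.93]. Speed limits (rad/s): [2.57, 2.57, 3.01, 3.14, 3.14, 3.14].

## Interface

Orientations are given as a rotation vector (axis times angle).
In Python, from workcell import observe, read_camera, job, robot gives the robot as it stands.
- The arm moves only by the tool send_rows, never from a script. Its argument "commands" is a list that holds one entry, the list of rows, each a list of 5 numbers: the finger opening in m, from 0 to 0.0854, then the shift along the world's x, y, z in m, then the turn about the world's z in degrees. In form: [[[jaw, x, y, z, roll], ...]]. A call has 1 to 12 rows; each row shifts and turns the commanded pose from where the row before left it; what a row does not reach is not made up. A row lasts 1/10 s, in which the tool goes at most 50 mm and 8.59 degrees, less where a joint would pass 70% of its speed; a pose out of reach is approached as far as the arm can. A call with a gripper value outside its range is refused whole. The fingers move at their own pace and stop on an object; "squeeze" is the grip in N (left out, the last holds). Time passes only in rows, so rows that do not move let the fingers close. It gives the time, the measured TCP pose, the force and the opening at its end, in the units of the state.
- observe(): the state, without advancing time (a new reading comes with each control period).
- read_camera(name): name is "side" or "top" or "wrist"; returns a dict with "img" (420x560x3 uint8, red, green, blue), "depth" (420x560 float32, m along the optical axis (not along the pixel's ray), 0 where there is no reading), "fx", "fy", "cx", "cy" (pixels), "D" ([k1, k2, p1, p2, k3] as OpenCV has them; the pictures are not rectified), "rvec" (rotation vector, rad) and "tvec" (3), from world to camera coordinates, as OpenCV has them; the wrist camera has in their place "tool_from_camera" (4x4, takes a point from camera to tool coordinates, whose origin is the TCP and whose axes are the flange's). Camera axes: x right, y down, z forward; pixel columns grow to the right and rows downward; lengths in m; the calibration is good to about 2 mm. A picture is of the moment at which its call begins: read the wrist's pose just before it.
- job.job_done(): hands the job in, once; it reports no verdict.
The state is a dict: "t": time; "qpos": joint angles; "joint_vel": joint speeds; "joint_efforts": joint torques, N m; "ee_pos": TCP position; "eef_rot": TCP orientation; "wrist_force": force on the tool from outside, world axes, zero at the start; "wrist_torque": the same for the moment, N m; "finger_gap": finger opening in m.
Only numpy, scipy, OpenCV 4.12 (cv2) and the standard library are available. Lean on these libraries where they do the work, as an engineer would, in place of code of your own. Each camera call takes 0.05 s, during which the arm holds its last target. There are 200 camera calls.

## Task

A replacement peg has been glued into the rack clamped to the counter's edge and needs a proof load: pick up the spring balance, hang the eye of its drawbar well down over the plain headless peg, and pull the balance straight back, square to the rack's edge that faces the robot, until the broad one-kilogram mark on the drawbar is level with the mouth of the case, without overloading the peg well past the mark. Keep the balance steady at that mark and finish while still holding it there: do not let it spring back or put it down. Leave everything else on the counter where it is.

Things in the scene. Friction and masses are not known exactly. Their poses are not given: they have to be found in the camera images.
- balance: flat-sided spring balance on the counter: aluminium case 115 (x) x 24 (y) x 18 mm tall (z), 0.1 to 0.2 kg in all. Origin: centre of the underside of the case (x from -57.5 to +57.5 mm). +x points to the eye; a thin wire finger ring (not the eye), 24 mm across, trails at -x. Grip it across its width at the middle of the case.
- drawbar (a joint): how far the drawbar is out of the case: 0 (in, at the start) to 0.075 m (stop). A spring pulls it back: 180 N/m and 0.8 N preload, so about 10 N at the mark. The steel bar is 12 mm wide with thin cross lines every 10 mm and one broad black line, 3 mm, across its whole width: the one-kilogram mark, level with the mouth of the case at 0.050 m.
- eye (a point): centre of the eye, a flat steel ring at the drawbar's end: hole 21 mm, outside 33 mm, 5 mm thick, hole axis along the balance's z. With the drawbar in, it lies 87.5 mm ahead (+x) of the balance's origin and 9 mm above its underside; it moves out along +x with the drawbar.
- mouth (a point): centre of the mouth of the case, its front end under a black collar, 57.5 mm ahead of the balance's origin and 9 mm above its underside.
- rack: wooden peg rack lying on its back, pegs up: 80 (x) x 370 (y) x 18 mm tall, fixed by two bar clamps (45 mm tall) at its ends, y = +-166 mm. Origin: centre of its underside; its -x edge faces the robot. Four pegs stand on its middle line at y = -105, -35, 35, 105 mm: three with mushroom heads 27 mm across, 59 mm tall, and, at any of these places, the plain one.
- peg_plain: the newly glued peg: a plain straight dowel without a head, diameter 12 mm, standing 45 mm above the rack's top. Origin: centre of its foot, on the rack's top face, 18 mm above the counter; z up.
- peg_top (a point): centre of the top of the plain peg, 63 mm above the counter.
- hole_punch: desk hole punch, bystander: black base 75 x 110 mm, orange press lever on top, 68 mm tall in all. Origin: centre of its underside.
- tumbler: frosted glass tumbler, bystander: diameter 72, height 105 mm. Origin: centre of its underside.
- pencil_tin: aluminium pencil tin with three pencils, bystander: diameter 72, height 100 mm, pencils up to 145 mm. Origin: centre of its underside.
- desk_tray: open bamboo desk tray, bystander, in front of the robot: 100 (x) x 250 (y) x 30 mm, with two markers in it. Origin: centre of its underside.
- marker1: capped marker lying in the desk tray, bystander: 136 mm long along its y, 14 mm thick. Origin: underside, mid-length.
- marker2: second capped marker lying in the desk tray, bystander, same size as marker1.
- marker3: capped marker lying flat on the counter at the left, bystander, same size as marker1 (17 mm tall with its clip).
- glue_bottle: white wood-glue bottle, bystander: diameter 48, height 135 mm. Origin: centre of its underside.
There are look-alikes about, which are no part of the job. There is more than one size of the balance; the one meant has the size given above.

How it is judged:
By the outcome, as a careful person would: the job done as asked, in the order asked, and still so for the second after the job is handed in, while the arm keeps its last pose, push and grip.
It also fails if it takes over 48 s, if anything falls off the work surface, if the arm or the gripper's body presses on something with over 40 N, if the wrist force passes 120 N, or if a joint passes its speed limit or range.

## Working session

There is one attempt and no reset: what is moved stays moved. The work goes in short steps, Python scripts to look and compute and a tool call to move; the robot and the scene stay as the last step left them, time stands still between calls to the robot, and variables do not carry over. Pictures are saved under pics/ and viewed, about 8 in all and at most 12, crops included, and the job is handed in when it is done.

Besides the shell and the picture viewer there is one more tool, called after "Request:" as name([rows], argument=value, ...), one row to a line, values as JSON. send_rows: Moves the arm, as the interface text tells. Its arguments: {"type":"object","properties":{"commands":{"type":"array"},"squeeze":{"type":"number"}},"required":["commands"]}

```bash
mkdir -p pics; ls; cat > h.py <<'E'
import numpy as np, cv2
from workcell import observe, read_camera, job, robot
def cam(name, save=None):
    s=observe(); c=read_camera(name)
    if name=='wrist':
        T=np.eye(4); T[:3,:3]=cv2.Rodrigues(np.array(s['eef_rot'],float))[0]; T[:3,3]=s['ee_pos']
        c['W']=T@np.array(c['tool_from_camera'])
    else:
        T=np.eye(4); T[:3,:3]=cv2.Rodrigues(np.array(c['rvec'],float))[0]; T[:3,3]=np.ravel(c['tvec']); c['W']=np.linalg.inv(T)
    c['K']=np.array([[c['fx'],0,c['cx']],[0,c['fy'],c['cy']],[0,0,1.]])
    if save: cv2.imwrite('pics/'+save,c['img'][:,:,::-1])
    return c
def rays(c,uv):
    p=cv2.undistortPoints(np.array(uv,float).reshape(-1,1,2),c['K'],np.array(c['D'],float)).reshape(-1,2)
    return np.c_[p,np.ones(len(p))]
def on_z(c,uv,z):
    d=rays(c,uv)@c['W'][:3,:3].T; o=c['W'][:3,3]
    return o+d*((z-o[2])/d[:,2])[:,None]
def by_depth(c,uv):
    r=rays(c,uv); z=np.array([c['depth'][int(round(v)),int(round(u))] for u,v in uv])
    return (r*z[:,None])@c['W'][:3,:3].T+c['W'][:3,3]
def cloud(c):
    h,w=c['depth'].shape; u,v=np.meshgrid(np.arange(w),np.arange(h))
    r=rays(c,np.c_[u.ravel(),v.ravel()]); P=(r*c['depth'].reshape(-1,1))@c['W'][:3,:3].T+c['W'][:3,3]
    return P.reshape(h,w,3)
E
python3 - <<'E'
from h import *
print(observe(), robot.nose_length)
for n in('top','side','wrist'):
    c=cam(n,n+'0.png'); print(n,c['W'][:3,3])
    np.save(n+'0.npy',cloud(c))
E
```

```text
pics
{'t': 0.0, 'qpos': array([-1.38831075e+00,  5.28377264e-02,  1.40176857e+00, -1.40455894e-05,
        1.68864574e+00, -7.02877671e-02]), 'joint_vel': array([ 0.00019575,  0.00174749,  0.00137379, -0.00034679, -0.00126476,
       -0.00116312]), 'joint_efforts': array([ 3.58283148e-05, -3.81665933e+01, -3.60187948e+01, -6.85718328e-05,
        6.13244745e-03,  9.89011539e-06]), 'ee_pos': array([ 0.13125842, -0.5079671 ,  0.21794983]), 'eef_rot': array([-3.11489232e+00, -3.95787917e-01,  1.67936563e-04]), 'wrist_force': array([0.01928987, 0.11189669, 0.42031101]), 'wrist_torque': array([-0.02338129, -0.02996538,  0.06160238]), 'finger_gap': 0.08536575957632808} 0.025
top [0.29470737 0.01097087 1.65571021]
side [0.04935031 0.55080212 0.74010045]
wrist [ 0.21063552 -0.4875084   0.37354312]
```

View pics/top0.png

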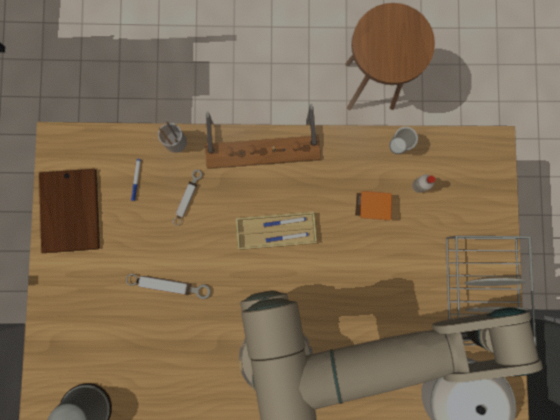

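View pics/side0.png

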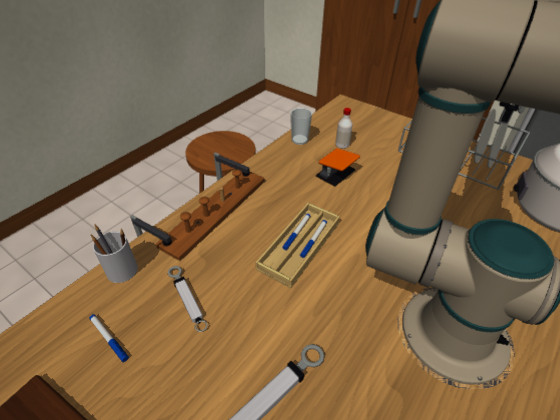

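```bash
python3 - <<'E'
from h import *
P=np.load('top0.npy'); c=cam('top')
print('scale ends small balance', on_z(c,[(196,176),(180,219),(191,184),(182,214)],.012))
print('big', on_z(c,[(204,291),(134,281),(188,290),(138,282)],.012))
print('rack corners',on_z(c,[(205,144),(320,138),(322,160),(207,168)],.018))
print('pegtops',by_depth(c,[(229,152),(252,151),(278,150),(297,147)]))
# side-view pegs
S=np.load('side0.npy')
m=(S[...,2]>.03)&(S[...,2]<.09)&(S[...,0]>.4)&(S[...,0]<.75)&(abs(S[...,1])<.4)
n,l,st,ce=cv2.connectedComponentsWithStats(m.astype(np.uint8))
for i in range(1,n):
    if st[i,4]>8:
        q=S[l==i]; print(st[i],q.mean(0).round(3),q.min(0).round(3),q.max(0).round(3))
img=c['img'][110:240,150:350]
cv2.imwrite('pics/crop.png',cv2.resize(img,None,fx=4,fy=4,interpolation=cv2.INTER_CUBIC)[:,:,::-1])
E
```

```text
scale ends small balance [[0.57458657 0.26072898 0.012     ]
 [0.43535813 0.30880327 0.012     ]
 [0.54845194 0.27623023 0.012     ]
 [0.45141893 0.30282606 0.012     ]]
big [[0.20831549 0.22800709 0.012     ]
 [0.23925252 0.44758566 0.012     ]
 [0.21136647 0.27821649 0.012     ]
 [0.23614571 0.43503421 0.012     ]]
rack corners [[ 0.67828509  0.23284449  0.018     ]
 [ 0.70074546 -0.13903862  0.018     ]
 [ 0.62839718 -0.14527132  0.018     ]
 [ 0.59983252  0.22509059  0.018     ]]
pegtops [[ 0.29470737  0.01097087  1.65571021]
 [ 0.64410543  0.07863927  0.07403109]
 [ 0.6596331  -0.00293979  0.02120879]
 [ 0.65804395 -0.06191643  0.07277339]]
[290 117  20  21 273] [ 0.667 -0.37   0.061] [ 0.644 -0.4    0.03 ] [ 0.709 -0.356  0.09 ]
[318 149  42  24 583] [ 0.474 -0.299  0.061] [ 0.431 -0.356  0.03 ] [ 0.523 -0.255  0.072]
[226 160  23  25 232] [ 0.692 -0.089  0.047] [ 0.651 -0.123  0.03 ] [ 0.749 -0.042  0.076]
[219 187   5  11  44] [0.655 0.016 0.05 ] [0.65  0.009 0.031] [0.662 0.021 0.063]
[199 197  10  17 108] [0.649 0.085 0.062] [0.638 0.069 0.03 ] [0.664 0.096 0.078]
[180 212  11  17 118] [0.643 0.154 0.062] [0.633 0.14  0.031] [0.657 0.165 0.077]
[136 220  35  23 262] [0.693 0.22  0.041] [0.645 0.207 0.03 ] [0.75  0.23  0.047]
[ 95 235  28  20 352] [0.711 0.323 0.068] [0.669 0.3   0.034] [0.723 0.358 0.09 ]
[ 97 243  37  33 613] [0.66  0.341 0.061] [0.648 0.298 0.03 ] [0.691 0.367 0.09 ]
```

View pics/crop.png

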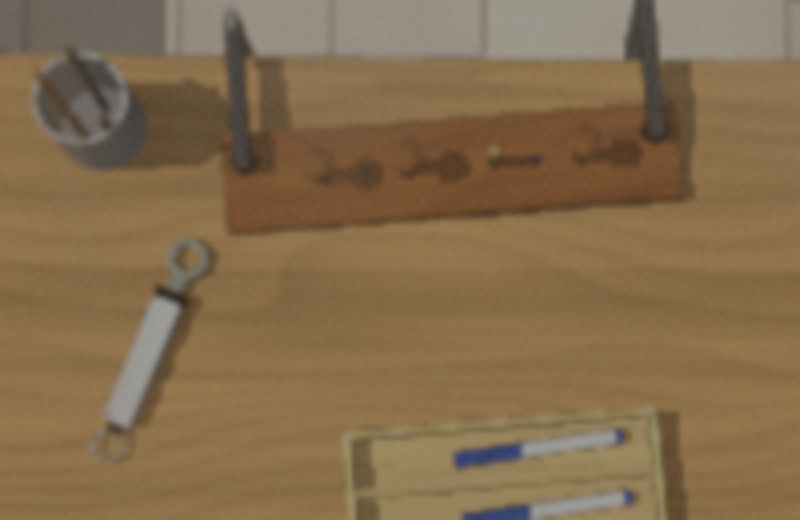

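```bash
python3 - <<'E'
from h import *
s=observe(); R=cv2.Rodrigues(s['eef_rot'])[0]; print(R.round(3))
c=cam('top')
eye,mo,re=on_z(c,[(197.25,174.5),(193,183.3),(179.5,216.3)],.012)
print(eye,mo,re,np.linalg.norm(mo-re),np.degrees(np.arctan2(*(eye-re)[1::-1])))
print('peg',on_z(c,[(273,147.5)],.063))
P=np.load('side0.npy')
q=P[(P[...,2]>.024)&(P[...,2]<.036)&(P[...,0]>.28)&(P[...,0]<.5)&(P[...,1]>-.2)&(P[...,1]<.25)]
r=cv2.minAreaRect(q[:,:2].astype(np.float32)); print(r,cv2.boxPoints(r))
E
```

```text
[[ 0.968  0.25  -0.   ]
 [ 0.25  -0.968  0.001]
 [ 0.    -0.001 -1.   ]]
[0.57950377 0.2568129  0.012     ] [0.55076846 0.2698747  0.012     ] [0.44400206 0.31059493 0.012     ] 0.11426810704657656 -21.648642424079984
peg [[0.65819005 0.01318217 0.063     ]]
((0.39899742603302, 0.0026715248823165894), (0.10101966559886932, 0.2524700164794922), 4.943930625915527) [[ 0.33779648  0.1240839 ]
 [ 0.35955456 -0.1274468 ]
 [ 0.46019837 -0.11874085]
 [ 0.4384403   0.13278985]]
```

Request:
send_rows([
  [[0.0854,0.029,0.03,0.008,-4],[0.0854,0.029,0.03,0.008,-4],[0.0854,0.029,0.03,0.008,-4],[0.0854,0.029,0.03,0.008,-4],[0.0854,0.029,0.03,0.008,-4],[0.0854,0.029,0.03,0.008,-4],[0.0854,0.029,0.03,0,-4],[0.0854,0.029,0.03,0,-4],[0.0854,0.029,0.03,0,-4],[0.0854,0.029,0.03,0,0]],
])

```text
t: 1.25
ee_pos: [0.4223, -0.2068, 0.2669]
eef_rot: [3.086, -0.589, 0.0]
wrist_force: [0.3, -0.2, -0.9]
finger_gap: 0.0852
```

Request:
send_rows([
  [[0.0854,0.008,0.045,0,0],[0.0854,0.008,0.045,0,0],[0.0854,0.008,0.045,0,0],[0.0854,0.008,0.045,0,0],[0.0854,0.008,0.045,0,0],[0.0854,0.008,0.045,0,0],[0.0854,0.008,0.045,0,0],[0.0854,0.008,0.045,0,0],[0.0854,0,0.045,0,0],[0.0854,0,0.045,0,0],[0.0854,0,0.02,0,0],[0.0854,0,0,0,0]],
])

```text
t: 2.45
ee_pos: [0.4847, 0.2641, 0.266]
eef_rot: [3.087, -0.581, -0.002]
wrist_force: [1.0, -0.3, 0.8]
finger_gap: 0.0856
```

```bash
python3 - <<'E'
from h import *
s=observe(); R=cv2.Rodrigues(s['eef_rot'])[0]; print(s['t'],s['ee_pos'],np.degrees(np.arctan2(R[1,0],R[0,0])))
c=cam('wrist','w1.png'); P=cloud(c); np.save('w1.npy',P); print(c['W'][:3,3])
m=(P[...,2]>.006)&(P[...,2]<.03)&(abs(P[...,0]-.5)<.12)&(abs(P[...,1]-.287)<.08)
q=P[m]; print(m.sum(), q.min(0),q.max(0))
h=P[(P[...,2]>.014)&m]; r=cv2.minAreaRect(h[:,:2].astype(np.float32)); print(r)
E
```

```text
2.45 [0.48467311 0.26406272 0.26604142] -21.302119758389093
[0.56123898 0.23509775 0.42141268]
2674 [0.41608637 0.20701894 0.00602641] [0.61996664 0.33347286 0.02131337]
((0.5355517864227295, 0.2713167667388916), (0.04092666506767273, 0.21069270372390747), 59.208858489990234)
```

View pics/w1.png

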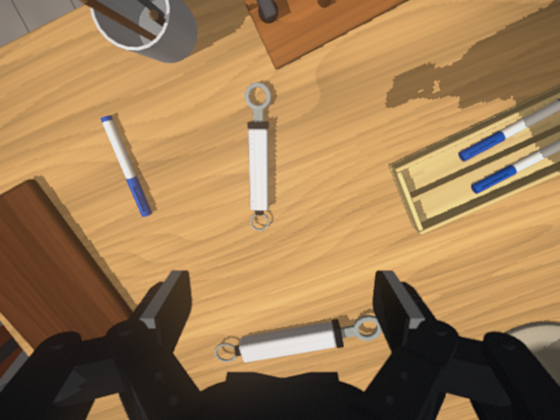

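```bash
python3 - <<'E'
from h import *
c=cam('wrist')
e=on_z(c,[(258,96)],.0115)[0]; f,b=on_z(c,[(259,122),(260,213)],.018)
print(e,f,b,np.linalg.norm(f-b),(f+b)/2)
d=e-b; a=np.arctan2(d[1],d[0]); print(np.degrees(a)); u=np.array([np.cos(a),np.sin(a)])
print('origin from eye',e[:2]-.0875*u)
print('rack front edge',on_z(c,[(277,68),(395,12)],.018))
P=np.load('w1.npy')
for v in (105,112,150,200,217,222): print(v,(P[v,245:275,2]*1000).round(0).astype(int))
E
```

```text
[0.58023013 0.25716606 0.0115    ] [0.55164574 0.26724883 0.018     ] [0.44226913 0.31132228 0.018     ] 0.11792248682878291 [0.49695743 0.28928555 0.018     ]
-21.432354121964288
origin from eye [0.49878079 0.28913878]
rack front edge [[0.60046597 0.22422168 0.018     ]
 [0.60690025 0.07991665 0.018     ]]
105 [  0   0   0 421  12  13  12  12  11  12  12  11  11  11  12  12  12  12
  11  12  13  12   9   2   0   0   0   0  -1   0]
112 [ 0 -2  0  0  0 -1  0  2 12 10 12 11 11 12 12 11 10 11  1  1 -2  1  0  1
  0 -1  0  2  0  1]
150 [ 1  0  0  1 17 20 20 20 19 19 19 19 18 19 17 19 19 19 18 18 18 18 15  1
  0  1  0  0  1  1]
200 [ 0 -1  1  2  1 16 19 19 19 18 18 19 18 18 18 17 18 19 18 20 19 18 17 -2
  1  0  1  0  1  1]
217 [-1  0  1  1  1 -1 11 11 10 -1  2  0  0  0  0 -1  0  0 -2  0 10 10 10  0
  0  0  0  1  0  0]
222 [ 2  0  1  0  0 11 10  2  0  1  0  1 -1  0  1  0  2  1  0 -1 -1  1 10 11
  0  0  1  1  1  0]
```

Request:
send_rows([
  [[0.05,0.013,0.025,-0.04,0],[0.05,0,0,-0.045,0],[0.05,0,0,-0.045,0],[0.05,0,0,-0.04,0],[0.05,0,0,-0.03,0],[0.05,0,0,-0.02,0],[0.05,0,0,-0.015,0],[0.05,0,0,0,0],[0.05,0,0,0,0]],
])

```text
t: 3.45
ee_pos: [0.4991, 0.2863, 0.0329]
eef_rot: [-3.086, 0.588, -0.002]
wrist_force: [-0.2, 0.0, 0.8]
finger_gap: 0.0496
```

Request:
send_rows([
  [[0.015,0,0,0,0],[0.015,0,0,0,0],[0.015,0,0,0,0],[0.015,0,0,0,0],[0.015,0,0,0,0]],
], squeeze=80)

```text
t: 3.95
ee_pos: [0.4984, 0.2867, 0.032]
eef_rot: [-3.086, 0.586, -0.0]
wrist_force: [0.7, -1.1, 0.3]
finger_gap: 0.0149
```

```bash
python3 - <<'E'
from h import *
c=cam('wrist','w2.png'); print(observe()['finger_gap'], observe()['wrist_force'])
E
```

```text
0.015032301619259099 [0.57470968 0.17653772 0.22522983]
```

View pics/w2.png

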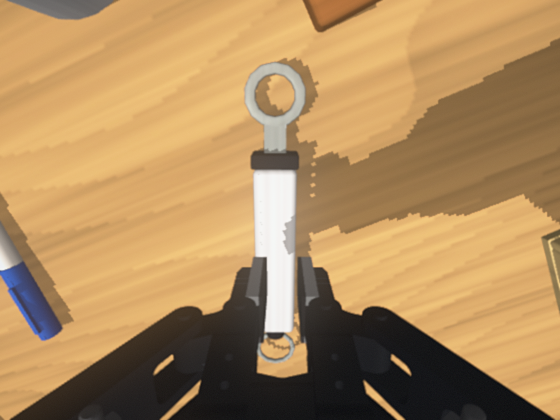

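```bash
python3 - <<'E'
from h import *
c=cam('wrist'); P=cloud(c)
uv=[(250,262),(260,262),(305,262),(318,262),(247,275),(260,275),(308,275),(318,275),(280,200),(280,262),(280,300),(274,95)]
for a,p in zip(uv,by_depth(c,uv)): print(a,p.round(4))
b=on_z(c,[(274,161),(278,333)],.018);e=on_z(c,[(275,95)],.0115)[0]; print(b,b.mean(0),e)
d=e-b[1]; print(np.degrees(np.arctan2(d[1],d[0])))
E
```

```text
(250, 262) [0.4909 0.3128 0.0007]
(260, 262) [0.5132 0.2926 0.0544]
(305, 262) [0.5058 0.273  0.0548]
(318, 262) [4.745e-01 2.715e-01 4.000e-04]
(247, 275) [0.5115 0.2994 0.0591]
(260, 275) [0.5126 0.292  0.0656]
(308, 275) [0.5052 0.2727 0.0659]
(318, 275) [0.5002 0.2692 0.0601]
(280, 200) [0.528  0.277  0.0187]
(280, 262) [0.4929 0.2908 0.0195]
(280, 300) [0.4674 0.3009 0.0176]
(274, 95) [5.806e-01 2.599e-01 5.000e-04]
[[0.54915787 0.27205243 0.018     ]
 [0.44499911 0.31113142 0.018     ]] [0.49707849 0.29159192 0.018     ] [0.58004457 0.25926137 0.0115    ]
-21.011443746349208
```

```bash
python3 - <<'E'
from h import *
c=cam('wrist'); P=cloud(c); s=observe()
R=cv2.Rodrigues(s['eef_rot'])[0]
for u in (252,256,260,264,300,304,308,312):
    print(u,[tuple((1000*(R.T@(P[v,u]-s['ee_pos']))).round(0).astype(int)) for v in range(252,275,3)])
print(vars(robot) if hasattr(robot,'__dict__') else dir(robot))
E
```

```text
252 [(np.int64(-9), np.int64(-20), np.int64(31)), (np.int64(-12), np.int64(-20), np.int64(33)), (np.int64(-14), np.int64(-20), np.int64(32)), (np.int64(12), np.int64(-15), np.int64(-21)), (np.int64(11), np.int64(-15), np.int64(-24)), (np.int64(11), np.int64(-14), np.int64(-26)), (np.int64(12), np.int64(-14), np.int64(-30)), (np.int64(11), np.int64(-14), np.int64(-32))]
256 [(np.int64(-2), np.int64(-16), np.int64(16)), (np.int64(-3), np.int64(-16), np.int64(14)), (np.int64(11), np.int64(-13), np.int64(-18)), (np.int64(12), np.int64(-13), np.int64(-22)), (np.int64(12), np.int64(-13), np.int64(-24)), (np.int64(12), np.int64(-12), np.int64(-27)), (np.int64(11), np.int64(-12), np.int64(-29)), (np.int64(11), np.int64(-12), np.int64(-32))]
260 [(np.int64(0), np.int64(-14), np.int64(13)), (np.int64(-2), np.int64(-14), np.int64(13)), (np.int64(12), np.int64(-11), np.int64(-19)), (np.int64(12), np.int64(-11), np.int64(-21)), (np.int64(12), np.int64(-11), np.int64(-25)), (np.int64(12), np.int64(-11), np.int64(-27)), (np.int64(11), np.int64(-10), np.int64(-30)), (np.int64(11), np.int64(-10), np.
[... 1127 characters left out ...]
), np.int64(31)), (np.int64(-12), np.int64(16), np.int64(32)), (np.int64(11), np.int64(12), np.int64(-18)), (np.int64(12), np.int64(12), np.int64(-21)), (np.int64(12), np.int64(11), np.int64(-24)), (np.int64(12), np.int64(11), np.int64(-27)), (np.int64(12), np.int64(11), np.int64(-30)), (np.int64(12), np.int64(11), np.int64(-32))]
312 [(np.int64(-10), np.int64(19), np.int64(32)), (np.int64(-12), np.int64(19), np.int64(32)), (np.int64(-14), np.int64(19), np.int64(32)), (np.int64(-16), np.int64(19), np.int64(32)), (np.int64(12), np.int64(13), np.int64(-25)), (np.int64(12), np.int64(13), np.int64(-27)), (np.int64(11), np.int64(13), np.int64(-29)), (np.int64(11), np.int64(12), np.int64(-32))]
{}
```

Request:
send_rows([
  [[0.05,0.001,0.004,0,0],[0.05,0,0,0,0],[0.05,0,0,0,0],[0.05,0,0,-0.01,0],[0.05,0,0,-0.01,0],[0.05,0,0,-0.01,0],[0.05,0,0,0,0],[0.05,0,0,0,0]],
])

```text
t: 4.9
ee_pos: [0.4991, 0.2905, 0.0012]
eef_rot: [3.086, -0.586, -0.001]
wrist_force: [-0.2, -0.4, 0.5]
finger_gap: 0.0499
```

```bash
python3 - <<'E'
from h import *
c=cam('wrist','w3.png'); P=cloud(c); s=observe(); print(s['ee_pos'],s['wrist_force'],s['finger_gap'])
R=cv2.Rodrigues(s['eef_rot'])[0]
Q=(P-s['ee_pos'])@R
m=(c['depth']>0)&(abs(Q[...,0]-11.5e-3)<.004)&(abs(Q[...,1])<.06)&(Q[...,2]<.05)&(P[...,2]>-.02)
for sg in(-1,1):
    k=m&(sg*Q[...,1]>.018)&(P[...,2]>.004); print(sg,np.percentile(Q[k][:,2],[50,90,98,100]),P[k][:,2].min(),k.sum(), np.percentile(sg*Q[k][:,1],[2,50]))
E
```

```text
[0.49942712 0.2906775  0.00184233] [ 0.51539877 -0.01193196  0.30007104] 0.049896652745139464
-1 [-0.07616916 -0.04926934 -0.02704365 -0.01612519] 0.01796593661971796 7674 [0.02561613 0.05022009]
1 [-0.07688108 -0.04896928 -0.02681921 -0.01548944] 0.01733327358864542 8036 [0.02440388 0.04945159]
```

View pics/w3.png

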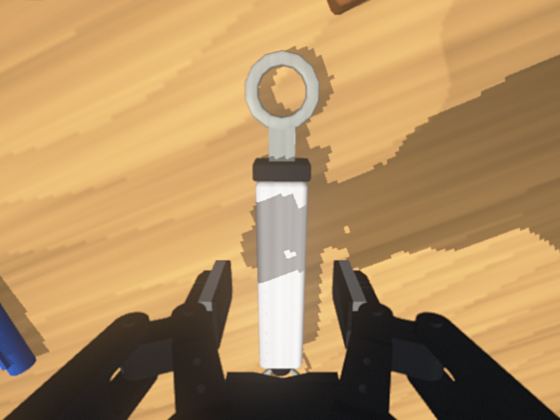

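Request:
send_rows([
  [[0.05,0,0,-0.008,0],[0.05,0,0,-0.005,0],[0.05,0,0,0,0],[0.05,0,0,0,0]],
])

```text
t: 5.35
ee_pos: [0.4992, 0.2906, -0.0114]
eef_rot: [3.086, -0.586, -0.001]
wrist_force: [0.1, 0.2, 0.3]
finger_gap: 0.0498
```

Request:
send_rows([
  [[0.015,0,0,0,0],[0.015,0,0,0,0],[0.015,0,0,0,0],[0.015,0,0,0,0],[0.015,0,0,0,0]],
], squeeze=80)

```text
t: 5.85
ee_pos: [0.4997, 0.2909, -0.0105]
eef_rot: [-3.086, 0.586, -0.001]
wrist_force: [-0.5, 0.5, 5.1]
finger_gap: 0.0222
```

Request:
send_rows([
  [[0.015,0,0,0.01,0],[0.015,0,0,0.02,0],[0.015,0,0,0.03,0],[0.015,0,0,0.035,0],[0.015,0,-0.02,0,0],[0.015,0,-0.035,0,3],[0.015,0,-0.035,0,4],[0.015,0.005,-0.035,0,4],[0.015,0.005,-0.035,0,4],[0.015,0.005,-0.035,0,4],[0.015,0.005,-0.03,0,4],[0.015,0,-0.025,0,2.5]],
])

```text
t: 7.05
ee_pos: [0.5192, 0.0389, 0.0838]
eef_rot: [3.139, 0.112, -0.001]
wrist_force: [0.3, 0.1, -2.0]
finger_gap: 0.022
```

Request:
send_rows([
  [[0.015,0.005,-0.02,0,0],[0.015,0.005,-0.012,0,0],[0.015,0,0,0,0],[0.015,0,0,0,0]],
])

```text
t: 7.45
ee_pos: [0.5292, 0.0092, 0.0837]
eef_rot: [-3.139, -0.109, 0.001]
wrist_force: [0.8, -0.2, -0.9]
finger_gap: 0.0218
```

```bash
python3 - <<'E'
from h import *
s=observe(); R=cv2.Rodrigues(s['eef_rot'])[0]; print(s['t'],s['ee_pos'],s['wrist_force'],s['finger_gap'],np.degrees(np.arctan2(R[1,0],R[0,0])))
c=cam('wrist','w4.png'); P=cloud(c); np.save('w4.npy',P)
t=cam('top','t4.png')
E
```

```text
7.45 [0.5291931  0.00922817 0.08368249] [ 0.79642296 -0.20996246 -0.91140083] 0.021826623259401327 3.9823655998345013
```

View pics/w4.png

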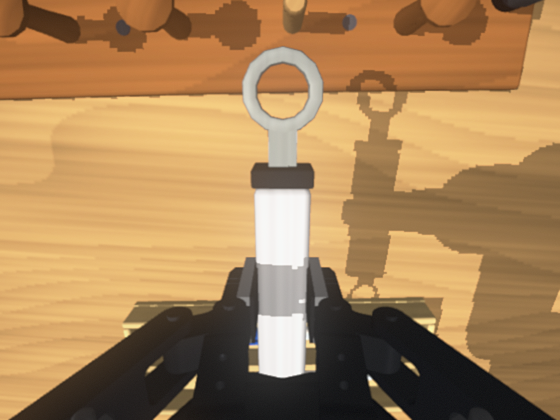

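```bash
python3 - <<'E'
from h import *
c=cam('wrist'); P=cloud(c); s=observe()
print('case z',np.median(P[200:250,265:300,2]),'rear',np.median(P[325:360,270:290,2]),'eye ring z',np.median(P[50:56,278:290,2]),np.median(P[140:160,276:290,2]))
print('eye',by_depth(c,[(283,55),(283,127),(249,90),(318,90)]))
ze=np.median(P[140:160,276:290,2]); print(on_z(c,[(283,89),(283,190),(282,375)],ze+.0065)[1:],on_z(c,[(283,90)],ze))
# rack front edge: detect at top of z>0.012 per column
E=[]
for u in list(range(10,235,5))+list(range(420,510,5)):
    col=P[60:130,u,2]; i=np.where(col>.010)[0]
    if len(i): E.append((u,60+i.max()+.5))
W=on_z(c,E,.018); k=np.polyfit(W[:,1],W[:,0],1)
r=W[:,0]-np.polyval(k,W[:,1]); g=abs(r)<.002; k=np.polyfit(W[g,1],W[g,0],1); print('edge',k,np.degrees(np.arctan(-k[0])),g.sum(),r.std())
m=(P[...,2]>.03)&(P[...,2]<.075)&(abs(P[...,1]-.014)<.025)&(P[...,0]>.64)&(P[...,0]<.68)
q=P[m];print('peg',m.sum(),q.min(0),q.max(0)); 
q2=q[q[:,2]>.06]; print(q2.mean(0) if len(q2) else 0, np.median(q[:,1]))
v,u=np.where(m);print(u.min(),u.max(),v.min(),v.max())
E
```

```text
case z 0.11256582815045128 rear 0.1127069065328999 eye ring z 0.1059175198111543 0.10552705463748667
eye [[0.62870796 0.01676092 0.10549598]
 [0.60202026 0.01481422 0.10646414]
 [0.61516854 0.02922079 0.10538899]
 [0.61706948 0.00218778 0.10651516]]
[[0.5772313  0.01301688 0.11202705]
 [0.47972218 0.0063985  0.11202705]] [[0.616114   0.01584133 0.10552705]]
edge [-0.08786848  0.61942401] 5.021596038253084 59 0.003975605375011836
peg 599 [0.65248314 0.00662758 0.03002385] [0.66015363 0.01838403 0.06556664]
[0.6562812  0.01258896 0.06279615] 0.012727468589544565
284 308 0 29
```

Request:
send_rows([
  [[0.015,0.012,-0.0015,0,0.9],[0.015,0.015,-0.0015,0,0],[0.015,0.015,-0.0015,0,0],[0.015,0,0,-0.015,0],[0.015,0,0,-0.012,0],[0.015,0,0,0,0],[0.015,0,0,0,0],[0.015,0,0,0,0]],
])

```text
t: 8.4
ee_pos: [0.5713, 0.0043, 0.0573]
eef_rot: [3.139, 0.134, 0.001]
wrist_force: [-0.4, 0.1, -0.9]
finger_gap: 0.022
```

```bash
python3 - <<'E'
from h import *
s=observe(); R=cv2.Rodrigues(s['eef_rot'])[0]; print(s['t'],s['ee_pos'],s['wrist_force'],np.degrees(np.arctan2(R[1,0],R[0,0])))
c=cam('wrist','w5.png'); P=cloud(c)
ze=np.median(P[140:160,276:290,2]); print('eye',ze,on_z(c,[(283,90)],ze))
m=(P[...,2]>.03)&(P[...,2]<.068)&(abs(P[...,1]-.0125)<.015)&(abs(P[...,0]-.658)<.02)
q=P[m]; print(m.sum(),q.min(0),q.max(0)); q2=q[q[:,2]>.059]; print(len(q2),(q2.min(0)+q2.max(0))/2,q2.min(0),q2.max(0))
v,u=np.where(m);print(u.min(),u.max(),v.min(),v.max())
E
```

```text
8.4 [0.57129029 0.00427454 0.05727009] [-0.39054008  0.11574955 -0.94488229] 4.890800256572783
eye 0.07909971011023727 [[0.65815385 0.01172934 0.07909971]]
555 [0.65319995 0.00680308 0.04349897] [0.66423465 0.0184436  0.06572168]
554 [0.6587173  0.01262334 0.0628454 ] [0.65319995 0.00680308 0.05996912] [0.66423465 0.0184436  0.06572168]
268 294 77 103
```

View pics/w5.png

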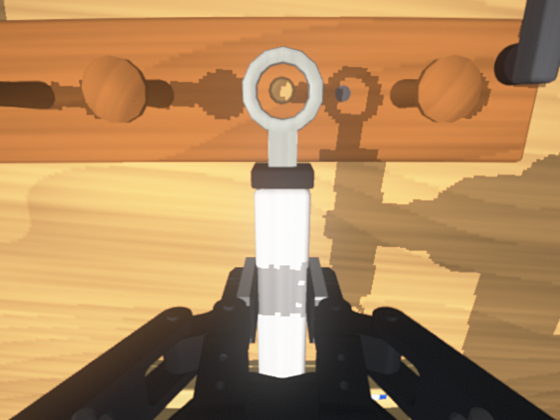

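The eye (283,90) is centred over the plain peg's top (281,90), within about 1 mm, so I'm lowering it.

Request:
send_rows([
  [[0.015,0,0.001,-0.008,0],[0.015,0,0,-0.01,0],[0.015,0,0,-0.01,0],[0.015,0,0,-0.008,0],[0.015,0,0,-0.004,0],[0.015,0,0,0,0],[0.015,0,0,0,0]],
], squeeze=100)

```text
t: 9.15
ee_pos: [0.5715, 0.0051, 0.017]
eef_rot: [3.139, 0.134, 0.001]
wrist_force: [0.2, 0.2, -1.6]
finger_gap: 0.0211
```

Request:
send_rows([
  [[0.015,-0.004,-0.0003,0,0],[0.015,-0.004,-0.0004,0,0],[0.015,-0.004,-0.0003,0,0],[0.015,-0.004,-0.0004,0,0],[0.015,-0.004,-0.0003,0,0],[0.015,-0.004,-0.0004,0,0],[0.015,-0.004,-0.0003,0,0],[0.015,-0.004,-0.0004,0,0],[0.015,-0.004,-0.0003,0,0],[0.015,-0.004,-0.0004,0,0],[0.015,0,0,0,0],[0.015,0,0,0,0]],
])

```text
t: 10.35
ee_pos: [0.5321, 0.0018, 0.0174]
eef_rot: [3.139, 0.134, 0.004]
wrist_force: [6.7, 1.8, -1.2]
finger_gap: 0.0209
```

```bash
python3 - <<'E'
from h import *
s=observe(); R=cv2.Rodrigues(s['eef_rot'])[0]; print(s['t'],s['ee_pos'],s['wrist_force'],s['wrist_torque'],np.degrees(np.arctan2(R[1,0],R[0,0])))
c=cam('wrist','w6.png'); P=cloud(c)
print('case z',np.median(P[200:250,270:295,2]),np.median(P[325:360,270:290,2]))
E
```

```text
10.35 [0.53208927 0.00176713 0.01741883] [ 6.70508025  1.81740834 -1.15587392] [ 0.18683008 -1.07346512  0.07007045] 4.89141187484601
case z 0.04618914952191072 0.046185083826341525
```

View pics/w6.png

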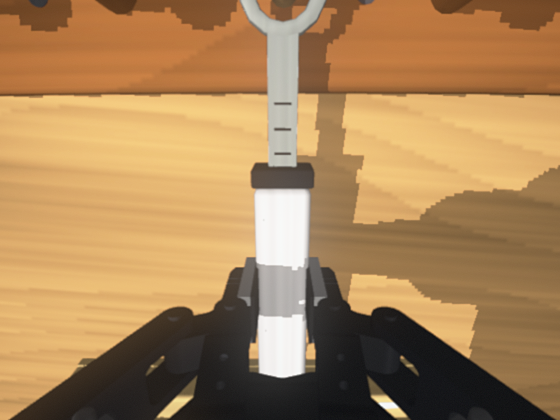

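Request:
send_rows([
  [[0.015,-0.003,-0.0003,0,0],[0.015,-0.003,-0.0002,0,0],[0.015,-0.003,-0.0003,0,0],[0.015,-0.003,-0.0003,0,0],[0.015,-0.001,0,0,0],[0.015,0,0,0,0],[0.015,0,0,0,0]],
])

```text
t: 11.1
ee_pos: [0.5197, 0.0007, 0.0177]
eef_rot: [3.139, 0.134, 0.007]
wrist_force: [8.6, 1.1, -2.0]
finger_gap: 0.0213
```

```bash
python3 - <<'E'
from h import *
F=[]
for i in range(4):
    c=cam('wrist'); s=observe(); F.append(s['wrist_force'])
print(s['t'],s['ee_pos'],np.mean(F,0),s['finger_gap'])
cr=c['img'][20:200,230:340]
cv2.imwrite('pics/w7.png',cv2.resize(cr,None,fx=3.3,fy=3.3,interpolation=cv2.INTER_NEAREST)[:,:,::-1])
print(c['img'][60:180,283].mean(1).round().astype(int))
E
```

```text
11.3 [0.51972463 0.0006764  0.01764027] [ 9.30471581  1.26833104 -2.30126567] 0.02133425565505688
[178 179 178 179 178 180 180 180 155  88  79 134 175 181 180 180 180 180
 180 179 180 180 180 180 180 180 179 180 181 180 180 179 180 182 181 151
  99  80 128 169 183 183 181 181 180 181 182 180 182 182 181 181 182 181
 182 181 182 181 182 183 181 158 104  85 137 174 182 182 181 181 182 182
 181 181 182 181 181 181 182 181 182 181 180 182 182 182 154  97  85 142
 177 183 182 182 182 182 181 181 181 181 181 182 182 182 185 178 131  79
  63  63  68  72  74  74  74  73  73  74  75  74]
```

View pics/w7.png

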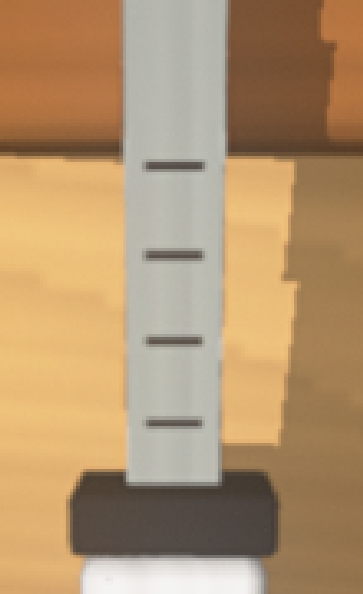

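Request:
send_rows([
  [[0.015,-0.0015,-0.0001,0,0],[0.015,-0.001,-0.0001,0,0],[0.015,0,0,0,0],[0.015,0,0,0,0],[0.015,0,0,0,0]],
])

```text
t: 11.8
ee_pos: [0.5173, 0.0005, 0.0177]
eef_rot: [3.139, 0.134, 0.007]
wrist_force: [9.1, 1.9, -2.2]
finger_gap: 0.0214
```

```bash
python3 - <<'E'
from h import *
F=[];I=[]
for i in range(6):
    c=cam('wrist'); s=observe(); F.append(s['wrist_force']); I.append(s['ee_pos'])
print(s['t'],np.mean(I,0),np.std(I,0),np.mean(F,0),s['finger_gap'])
cr=c['img'][20:200,230:340]
cv2.imwrite('pics/w8.png',cv2.resize(cr,None,fx=3.3,fy=3.3,interpolation=cv2.INTER_NEAREST)[:,:,::-1])
print(c['img'][140:180,283].mean(1).round().astype(int))
E
```

```text
12.1 [5.17325540e-01 4.78407483e-04 1.76895407e-02] [6.58671386e-06 1.22150508e-05 4.54638991e-06] [ 9.43934255  1.29069092 -2.67627643] 0.021542245778857647
[156  99  85 142 177 183 183 183 182 182 182 183 181 181 181 182 182 182
 182 183 185 177 120  76  71  71  70  65  65  65  69  71  73  74  74  74
  75  75  75  76]
```

View pics/w8.png

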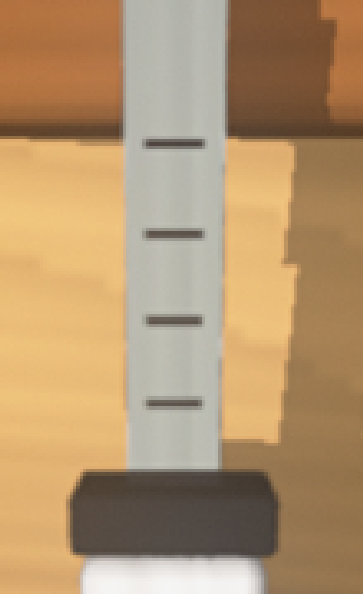

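Request:
send_rows([
  [[0.015,0,0,0,0],[0.015,0,0,0,0],[0.015,0,0,0,0],[0.015,0,0,0,0],[0.015,0,0,0,0],[0.015,0,0,0,0],[0.015,0,0,0,0],[0.015,0,0,0,0]],
])

```text
t: 12.9
ee_pos: [0.5173, 0.0005, 0.0177]
eef_rot: [3.139, 0.134, 0.007]
wrist_force: [9.5, 1.1, -3.2]
finger_gap: 0.0214
```

```bash
python3 - <<'E'
from h import *
c=cam('wrist'); P=cloud(c); s=observe(); print(s['t'],s['ee_pos'],s['wrist_force'],np.median(P[200:250,270:295,2]),np.median(P[80:130,278:288,2]))
print(c['img'][140:170,283].mean(1).round().astype(int))
print(job.job_done())
E
```

```text
12.95 [5.17330276e-01 4.80765638e-04 1.77081556e-02] [ 9.89388079  1.87418581 -2.03528819] 0.046402597890149624 0.03944044331352363
[156  99  85 141 177 183 183 182 183 182 181 182 183 182 181 183 181 182
 182 182 186 177 122  76  70  71  70  65  63  66]
the job is handed in; nothing more can be done
None
```

I picked up the 115 mm balance and hung its eye over the plain peg. I pulled it straight back, square to the rack's edge, and handed the job in at about 13 s while still holding at the one-kilogram mark.

**Last checks**
- **Drawbar:** it is about 50 mm out, from travel less the eye's slack and from the scale lines. The broad line is centred at the mouth to within about half a millimetre.
- **Force:** the wrist read 9.5 to 10 N along the pull, which fits the 10 N expected.
- **Steadiness:** the arm and the mark did not move for more than a second before hand-in.
- **Eye height:** the eye sits at about z = 37 mm, roughly 19 mm above the rack's top and 26 mm below the peg's top.

**What disagreed**
- **Fingertip position:** `robot.nose_length` says the tips are 25 mm ahead of the TCP, but the wrist depth image showed them about 16 mm behind it. My first close shut above the balance without touching it. I corrected the height from the image and the second grasp held.
- **Side force:** the wrist also read 1 to 2 N sideways, where a pull square to the rack should show about 0.8 N. It read 2 to 3 N downward, including the balance's weight. I treated both as sensor noise, weight and eye friction.
- **Bystanders:** I planned the path to clear them but did not check each one afterwards.

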